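# Turn a suction pump's flywheel to its timing mark by fingertip and lock it with the pin

### The arm

A 6-joint arm with a two-finger parallel gripper is mounted at the origin on the work surface. World frame = base frame: x ahead of the robot, y to its left, z up, the work surface at z = 0. Lengths are in mm, angles in degrees, forces in N, time in s.
With the tool pointing down it reaches from about 300 to 850 mm from the base axis. Payload 4.2 kg.
Tool frame: the origin (TCP) lies at the very end of the fingers, on their centre line; the grasp point (between the pads) lies env.pinch_z behind it (env.pinch_z is the distance from the TCP to the grasp point, in mm); z points along the fingers, y is the line along which they close (so a half turn about z gives the same grasp; the last joint's range is limited). The gripper opens to 91 mm and grips with 3 to 60 N. Pads are 32 mm wide; open, the fingers measure 118 mm over their backs; the gripper's body (76 mm by 178 mm) begins 60 mm behind the grasp point.
Start: joints at [-75.573, 18.312, 89.639, -0, 72.044, -1.146], TCP at [154.37, -553.907, 213.976] pointing down, gripper open.
Joint ranges: [-177.97, 177.97], [-48.28, 115.42], [12.27, 149.76], [-77.06, 257.06], [2.81, 150.46], [-146.56, 146.56]. Speed limits (degrees/s): [147.25, 147.25, 180, 180, 180, 180].

### API

Orientations are given as [roll, pitch, yaw] about the fixed x, y, z axes, in that order (R = Rz(yaw) Ry(pitch) Rx(roll)).
In Python, from workcell import state, vision, job_done, env gives the robot as it stands.
- The arm moves only by the tool servo_tool, never from a script. Its argument "rows" is a list of rows, each a list of 5 numbers: the shift along the tool's x, y, z scaled (see below), then the turn about the tool's z scaled (see below), then the opening, from 0 (shut) to 1 (fully open). A call has 1 to 20 rows; each row is the pose to reach, as a shift and turn from the pose commanded when the call began, along the tool's axes at that moment; what a row does not reach only later rows make up. The controller multiplies each number of a shift by 200 mm and each number of a turn by 90 degrees. A row lasts 1/12 s, in which the tool goes at most 41.7 mm and 7.16 degrees, less where a joint would pass 70% of its speed; a pose out of reach is approached as far as the arm can. A call with a number of a shift or a turn outside -1 to 1 is refused whole. A call with a gripper value outside its range is refused whole. The fingers move at their own pace and stop on an object; "force" is the grip in N (left out, the last holds). Time passes only in rows, so rows that repeat a pose let the fingers close. It gives the time, the measured TCP pose, the force, the opening and the grip force at its end, in the units of the state.
- state(): the state, without advancing time (a new reading comes with each control period).
- vision.grab_frame(name): name is "scene" or "side" or "wrist"; returns the picture (384x512x3 uint8, red, green, blue); there is no depth.
- vision.camera_info(name): a dict with "vertical_fov" (degrees; the focal length in pixels is half the picture's height over the tangent of half this angle, whatever the lens; pixels are square), "cx", "cy" (the principal point, pixels), "distortion" ([k1, k2, p1, p2, k3] as OpenCV has them; the pictures are not rectified), "T" (4x4, takes a point from camera to world coordinates). Camera axes: x right, y up, looking along -z (the intrinsics and any distortion apply to the point x, -y, -z); pixel columns grow to the right and rows downward; lengths in mm; the calibration is good to about 2 mm. A picture is of the moment at which its call begins: read the wrist's pose just before it. camera_info takes no time and is no camera call; for the wrist camera it gives the pose at the moment of the call.
- job_done(): hands the job in; it is judged then, once.
The state is a dict: "time_s": time; "qpos": joint angles; "qvel": joint speeds; "effort": joint torques, N m; "ee_pos": TCP position; "ee_rot": TCP orientation; "force": force on the tool from outside, world axes, zero at the start; "torque": the same for the moment, N m; "gripper_width": finger opening in mm; "gripper_force": force on a finger pad.
Only numpy, scipy, OpenCV 4.12 (cv2) and the standard library are available. Lean on these libraries where they do the work, as an engineer would, in place of code of your own. Each camera call takes 0.05 s, during which the arm holds its last target. There are 200 camera calls.

### The job

Lock the suction pump's flywheel at its timing position so that its hub nut can be undone. The timing hole and its scribed line are out of sight underneath, and the wheel runs out of true on a worn shaft: turn it by its bare rim with light fingertip pressure until the hole stands at the top, below the guide bush in the bracket. Then take the locking pin from the black tool block, push it gently down through the bush into the hole until its handle sits on the bracket, let go, and leave the other things on the bench where they lie.

Things in the scene. Friction and masses are not known exactly. Their poses are not given: they have to be found in the camera images.
- pump: Suction pump, cylinder head off, fixed to the bench. Origin on the bench below the middle of the flywheel's width. y: along the level shaft, from the bare flywheel end to crankcase and motor; x level across it; z up. Crankcase from y = 54 mm, motor to 258 mm, both up to 174 mm high. Steel locking bracket: arm 32 mm wide (x), over y = 12 to 54 mm, underside at 176 mm, top at 192 mm.
- shaft_axis (a point): Point on the shaft's axis at the middle of the flywheel's width, 95 mm above the bench. The rim is not true to this axis: its centre lies up to 2.2 mm off, in an unknown direction that turns with the wheel, so the rim's top rises and falls by an unknown amount as it turns.
- flywheel: Flywheel hub, origin on the shaft axis at mid-width; turns endlessly about y. Steel disc wheel 150 mm across, smooth hard rim 70 mm wide (y -35 to +35 mm), bare from above for y -35 to +10 mm. About 0.5 N along the rim turns it; let go, it coasts a few degrees and stays. Never load it with over 20 N, by fingers or pin: 5 to 9 N of fingertip pressure turns it well, under 3 N slips.
- timing_hole (a point): Mouth of the timing hole, centre, on the rim's surface: a dark hole 14 mm wide, 25 mm deep, 23.5 mm from mid-width towards the crankcase. A dark scribed line 3 mm wide runs from it across the bare rim. It starts on the lower half of the wheel; at the timing position it is at the very top, straight below the bush.
- bush_top (a point): Centre of the guide bush's upper mouth, on the bracket's top face, straight above the shaft: a vertical hole 11.3 mm wide, 16 mm long, its mouth chamfered 2 mm.
- pin: Loose steel locking pin, 74 mm long, about 85 g. Origin at its lower tip, z up along it. Lowest 9 mm taper from 10 to 5 mm wide; shank 10 mm wide to z = 38 mm; above it a round handle 16 mm wide, 36 mm long. Starts upright in the tool block, handle resting on it. Fully home, the tip is 38 mm below the bush's top face, 16 mm inside the rim; if it lands on the rim it stands 16 mm too high.
- tool_block: Black tool block fixed to the bench, 110 x 70 mm (x, y), 48 mm high, origin under its centre. The pin stands in its largest hole, 30 mm along -x from the centre, 38 mm deep in it; the smaller holes are empty.
- pacemaker: Bystander: dented titanium pacemaker housing, about 55 x 44 x 8 mm, lying flat; origin under its centre.
- insulator: Bystander: white ceramic insulator ring, 38 mm across, 12 mm high; origin under its centre.
- plier: Bystander: chrome flat-nose plier, 165 mm long, lying flat; origin under its joint.
- boot: Bystander: orange silicone test boot, 34 mm across, 34 mm high, standing; origin under its centre.
Things that resemble listed ones, but are neither listed nor needed, are in the scene too. What is shaped like the pin but green or turquoise is not meant.

How it is judged (in metres and radians):
At the end, for the whole second after the job is handed in: The timing hole is at the top of the flywheel, within 4 mm of straight below the bush; the pin stands upright (within 7 degrees) in the bush and hole, its handle within 3 mm of the bracket's top, within 4 mm of the bush's centre; pin and flywheel are at rest and let go (horizontal distance between each of timing_hole, pin and bush_top below 0.004 m and height (world z) of timing_hole above 0.16 m and z of pin in the frame of bush_top below -0.035 m and angle between pin's own z axis and vertical below 0.12 rad and linear speed of pin below 0.01 m/s and angular speed of flywheel below 0.05 rad/s); the robot touches nothing.
It fails at once if the flywheel loaded with more than 20 N (contact force between flywheel and anything else above 20 N).
It fails at once if the pacemaker housing pushed away by more than 20 mm (distance of pacemaker from where it was at the start of the episode above 0.02 m).
It fails at once if the insulator ring pushed away by more than 20 mm (distance of insulator from where it was at the start of the episode above 0.02 m).
It fails at once if the plier pushed away by more than 20 mm (distance of plier from where it was at the start of the episode above 0.02 m).
It fails at once if the test boot pushed away by more than 20 mm (distance of boot from where it was at the start of the episode above 0.02 m).
It also fails if it takes over 72 s, if anything falls off the work surface, if the arm or the gripper's body presses on something with over 40 N, if the wrist force passes 120 N, or if a joint passes its speed limit or range.

## Working session

There is one attempt and no reset: what is moved stays moved. The work goes in short steps, Python scripts to look and compute and a tool call to move; the robot and the scene stay as the last step left them, time stands still between calls to the robot, and variables do not carry over. Pictures are saved under pics/ and viewed, at most 10 in all, crops included, and the job is handed in when it is done.

Besides the shell and the picture viewer there is one more tool, called after "Emit:" as name(argument=value, ...) on one line, values as JSON. servo_tool: Moves the arm, as the interface text tells. Its arguments: {"type":"object","properties":{"rows":{"type":"array"},"force":{"type":"number"}},"required":["rows"]}

```bash
mkdir -p pics; ls; cat > h.py <<'E'
import numpy as np, cv2
from workcell import state, vision, job_done, env
def cam(n):
    c=vision.camera_info(n); f=192/np.tan(np.radians(c['vertical_fov']/2))
    K=np.array([[f,0,c['cx']],[0,f,c['cy']],[0,0,1.]]); return K,np.array(c['distortion'],float),np.array(c['T'],float)
def ray(C,u,v):
    K,d,T=C; x,y=cv2.undistortPoints(np.array([[[u,v]]],float),K,d)[0,0]
    return T[:3,3], T[:3,:3]@np.array([x,-y,-1])
def onz(C,u,v,z):
    o,r=ray(C,u,v); return o+r*(z-o[2])/r[2]
def proj(C,P):
    K,d,T=C; p=(np.atleast_2d(P)-T[:3,3])@T[:3,:3]; p=p*[1,-1,-1]
    return cv2.projectPoints(p,np.zeros(3),np.zeros(3),K,d)[0][:,0]
def tri(*cs):
    A=np.zeros((3,3));b=np.zeros(3)
    for C,u,v in cs:
        o,r=ray(C,u,v); r=r/np.linalg.norm(r); M=np.eye(3)-np.outer(r,r); A+=M;b+=M@o
    return np.linalg.solve(A,b)
def save(im,name,box=None,s=1):
    if box: im=im[box[1]:box[3],box[0]:box[2]]
    im=cv2.resize(im,None,fx=s,fy=s,interpolation=cv2.INTER_CUBIC); cv2.imwrite('pics/'+name,im[:,:,::-1])
    return im
E
python3 - <<'E'
from h import *
print(state(),env.pinch_z)
a=vision.grab_frame('scene');b=vision.grab_frame('side');w=vision.grab_frame('wrist')
for n,i in zip(['scene','side','wrist'],[a,b,w]): np.save(n+'.npy',i)
A=np.vstack([a,b]); A=cv2.resize(A,(0,0),fx=.78,fy=.78)
save(a,'a.png',None,1.5);save(b,'b.png',None,1.5)
for n in ['scene','side','wrist']: 
  C=cam(n);print(n,np.round(C[2],3).tolist(),C[0][0,0])
E
```

```text
pics
{'time_s': 0.0, 'qpos': array([-7.55729929e+01,  1.83525308e+01,  8.97058905e+01, -1.20243844e-03,
        7.20425639e+01, -1.14762680e+00]), 'qvel': array([-0.05129694, -0.00133973, -0.01004223, -0.02239702, -0.0168054 ,
        0.01574066]), 'effort': array([ 9.80095174e-04, -4.12470317e+01, -2.31970650e+01,  7.26644299e-02,
        4.53802804e-02, -1.23509567e-04]), 'ee_pos': array([ 154.23844804, -553.41502228,  213.11484393]), 'ee_rot': array([-1.79899012e+02, -8.79605885e-04,  1.55750048e+01]), 'force': array([-0.32023375,  0.07101822,  0.73534309]), 'torque': array([0.02260988, 0.00944562, 0.00123839]), 'gripper_force': 0.0, 'gripper_width': 91.04519986485359} 18.8
scene [[0.742, -0.546, 0.389, 872.451], [0.67, 0.589, -0.451, -481.498], [0.018, 0.596, 0.803, 816.471], [0.0, 0.0, 0.0, 1.0]] 416.7242005748879
side [[0.988, 0.078, -0.136, 380.946], [-0.157, 0.471, -0.868, -1093.307], [-0.004, 0.878, 0.478, 689.954], [0.0, 0.0, 0.0, 1.0]] 494.63748813000757
wrist [[0.269, 0.93, 0.249, 224.444], [-0.963, 0.26, 0.069, -534.326], [-0.001, -0.258, 0.966, 383.111], [0.0, 0.0, 0.0, 1.0]] 296.9286293796419
```

View pics/a.png

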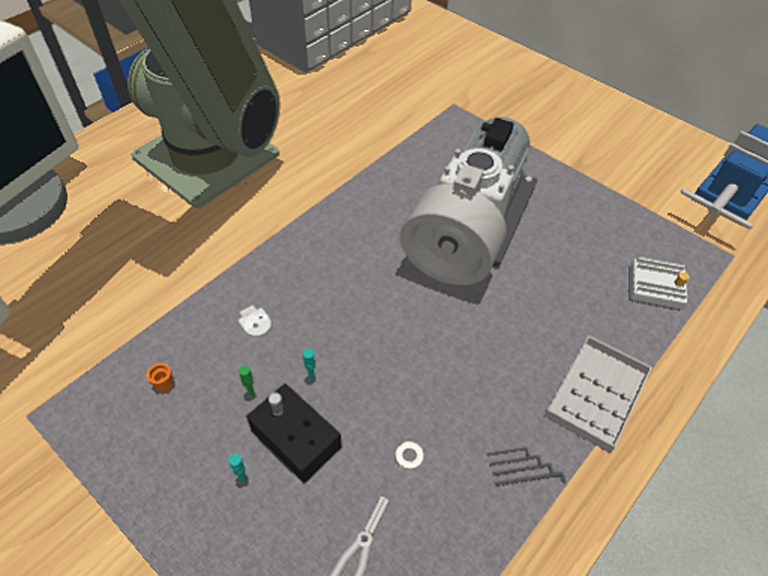

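View pics/b.png

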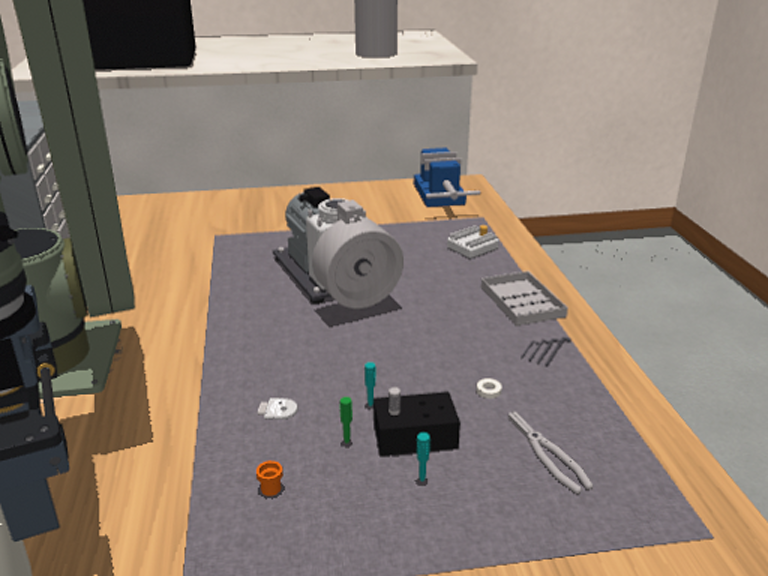

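Scene view (×1.5): the steel handle is in the black block at (276,402). Look-alikes are green at (246,380) and turquoise at (309,364) and (237,467). I choose the steel one in the block. The pump's flywheel is at (450,235). Next I'll take close crops.

```bash
python3 - <<'E'
from h import *
a=np.load('scene.npy');b=np.load('side.npy')
def cr(im,x,y): return cv2.resize(im[y:y+100,x:x+133],(400,300),interpolation=cv2.INTER_CUBIC)
g=np.vstack([np.hstack([cr(a,245,80),cr(b,170,115)]),np.hstack([cr(a,120,225),cr(b,205,230)])])
save(g,'c.png')
E
```

```text
(no output)
```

View pics/c.png

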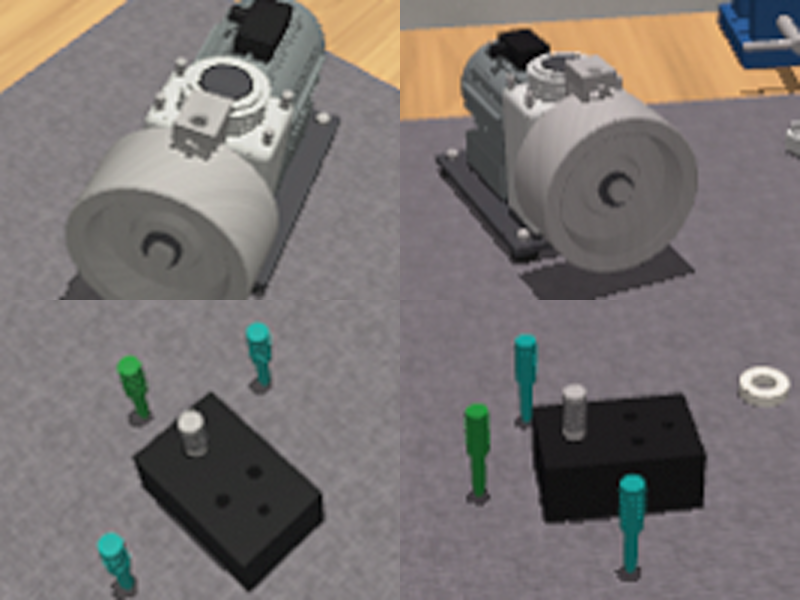

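```bash
python3 - <<'E'
from h import *
from scipy.optimize import least_squares
S=cam('scene');D=cam('side');k=100/300
sp=lambda x,y:(245+x*.3325,80+y*k); dp=lambda x,y:(170+x*.3325,115+y*k)
sb=lambda x,y:(120+x*.3325,225+y*k); db=lambda x,y:(205+x*.3325,230+y*k)
bs=onz(S,*sp(199,121),192); print('bush',bs)
t=np.linspace(0,2*np.pi,180)
def W(p,q): # q pump pts
    c,s=np.cos(p[2]),np.sin(p[2]); q=np.atleast_2d(q)
    return np.c_[p[0]+c*q[:,0]-s*q[:,1],p[1]+s*q[:,0]+c*q[:,1],q[:,2]]
circ=np.c_[75*np.cos(t),0*t-35,95+75*np.sin(t)]
def r(p,full=False):
    e=[]
    d=proj(D,W(p,circ)); e+=[d[:,0].min()-dp(143,0)[0],d[:,0].max()-dp(296,0)[0],d[:,1].min()-dp(0,88)[1],d[:,1].max()-dp(0,270)[1]]
    d=proj(S,W(p,circ)); e+=[d[:,0].min()-sp(66,0)[0],d[:,0].max()-sp(249,0)[0]]
    e+=list(1.5*(proj(S,W(p,[0,23.5,192]))[0]-sp(199,121)))
    return np.array(e)
f=least_squares(r,[bs[0],bs[1],0.0],x_scale=[10,10,.1]);print(f.x,np.degrees(f.x[2]),r(f.x).round(2)); np.save('pump.npy',f.x)
print('bush',W(f.x,[0,23.5,192]))
q=np.array([[-55,35,48],[55,35,48],[-55,-35,48],[55,-35,48]])
os_=np.array([sb(210,93),sb(322,190),sb(135,156),sb(248,265)]);od=np.array([db(133,106),db(283,94),db(140,165),db(304,155)])
g=lambda p:np.r_[(proj(S,W(p,q))-os_).ravel(),(proj(D,W(p,q))-od).ravel()]
f=least_squares(g,[*onz(S,*sb(230,180),48)[:2],0],x_scale=[10,10,.1]);print('block',f.x,np.degrees(f.x[2]),g(f.x).round(1))
print('pin',W(f.x,[-30,0,48]), 'pin handle top tri',tri((S,*sb(190,118)),(D,*db(173,90))))
dec=[(sb(130,367),),(sb(258,332),),(sb(112,545),)]
for d in dec: print('decoy',onz(S,*d[0],74))
print('pm',onz(S,254/1.5,321/1.5,4),'boot',onz(S,160/1.5,378/1.5,20),'ring',onz(S,409/1.5,455/1.5,6),'plier',onz(S,365/1.5,538/1.5,5))
E
```

```text
bush [523.47639076 109.36142444 192.        ]
[5.27911653e+02 9.09235504e+01 3.03014202e-01] 17.361434915121112 [ 0.28  0.8   7.85 -0.79  0.07  0.94  0.26 -2.23]
bush [[520.89928943 113.3529231  192.        ]]
block [ 5.58082770e+02 -2.85148314e+02 -2.12019964e-02] -1.2147849118337095 [ 0.1 -1.4  0.1  0.5 -1.2 -0.1 -1.6  0.3 -0.5 -1.1  0.2 -1.4  1.7  0.3
  0.7 -1.3]
pin [[ 528.08951275 -284.51230195   48.        ]] pin handle top tri [ 526.92112227 -283.23993947   81.84965418]
decoy [ 616.91603253 -413.19128014   74.        ]
decoy [ 656.9617346  -348.81421664   74.        ]
decoy [ 681.86957243 -481.69889196   74.        ]
pm [ 368.00488341 -195.03593098    4.        ] boot [ 354.13254364 -357.72108786   20.        ] ring [ 690.2151385 -198.7490445    6.       ] plier [ 720.29733224 -319.03259666    5.        ]
```

```bash
cat >> h.py <<'E'
def W(p,q):
    c,s=np.cos(p[2]),np.sin(p[2]); q=np.atleast_2d(q).astype(float)
    return np.c_[p[0]+c*q[:,0]-s*q[:,1],p[1]+s*q[:,0]+c*q[:,1],q[:,2]]
def shift(tgt,yaw=None):
    s=state(); y=np.radians(s['ee_rot'][2]); d=np.array(tgt)-s['ee_pos']; c,n=np.cos(y),np.sin(y)
    print('pos',s['ee_pos'].round(1),'rot',s['ee_rot'].round(2),'F',s['force'].round(2),'t',round(s['time_s'],2))
    print('shift/200',np.round([(c*d[0]+n*d[1])/200,(n*d[0]-c*d[1])/200,-d[2]/200],4), 'turn/90', None if yaw is None else round(-(yaw-s['ee_rot'][2])/90,4))
E
python3 - <<'E'
from h import *
from scipy.optimize import least_squares
S=cam('scene');D=cam('side');k=1/3
sp=lambda x,y:(245+x*.3325,80+y*k); dp=lambda x,y:(170+x*.3325,115+y*k)
t=np.linspace(0,2*np.pi,180)
circ=np.c_[75*np.cos(t),0*t-35,95+75*np.sin(t)]
def r(p):
    e=[]
    d=proj(D,W(p,circ)); e+=[d[:,0].min()-dp(143,0)[0],d[:,0].max()-dp(296,0)[0],d[:,1].max()-dp(0,270)[1]]
    d=proj(S,W(p,circ)); e+=[d[:,0].min()-sp(66,0)[0],d[:,0].max()-sp(249,0)[0]]
    e+=list(1.5*(proj(S,W(p,[0,23.5,192]))[0]-sp(199,121)))
    return np.array(e)
f=least_squares(r,[523,90,0.3],x_scale=[10,10,.1]);p=f.x;print(p,np.degrees(p[2]),r(p).round(2)); np.save('pump.npy',p)
print('bush',W(p,[0,23.5,192])); T=W(p,[-60,-14,290])[0];print(T); shift(T,np.degrees(p[2]))
sb=lambda x,y:(120+x*.3325,225+y*k)
for d in [(130,67),(258,32),(112,245)]: print('decoy',onz(S,*sb(*d),74))
E
```

```text
[5.28787778e+02 8.79857033e+01 2.75648296e-01] 15.793483985287882 [ 0.09  1.36 -0.28 -0.48 -0.23 -0.08 -0.79]
bush [[522.39176412 110.59855366 192.        ]]
[474.86323257  58.18396897 290.        ]
pos [ 154.3 -553.5  213.3] rot [-179.93   -0.     15.57] F [ 0.64  0.4  -0.49] t 0.15
shift/200 [ 2.3651 -2.5162 -0.3833] turn/90 -0.0025
decoy [ 464.34893271 -282.16666894   74.        ]
decoy [ 507.80848005 -204.44931541   74.        ]
decoy [ 552.16079511 -372.00531946   74.        ]
```

Emit:
servo_tool(rows=[[0.1,-0.1,-0.2,0,0],[0.2,-0.2,-0.38,0,0],[0.3,-0.33,-0.38,0,0],[0.45,-0.45,-0.38,0,0],[0.55,-0.6,-0.38,0,0],[0.7,-0.72,-0.38,0,0],[0.8,-0.85,-0.38,0,0],[0.9,-0.97,-0.38,0,0]], force=20)

```text
time_s: 0.82
ee_pos: [276.0, -316.7, 289.8]
ee_rot: [-180.0, -0.0, 15.6]
force: [0.4, 0.4, 1.1]
gripper_width: 40.5
gripper_force: 0.0
```

Emit:
servo_tool(rows=[[0.13,-0.13,0,0,0],[0.26,-0.26,0,0,0],[0.4,-0.4,0,0,0],[0.52,-0.54,0,0,0],[0.65,-0.68,0,0,0],[0.78,-0.82,0,0,0],[0.9,-0.95,0,0,0]])

```text
time_s: 1.4
ee_pos: [398.4, -85.3, 289.9]
ee_rot: [180.0, -0.0, 15.6]
force: [0.4, -1.7, 0.6]
gripper_width: 0.7
gripper_force: 0.0
```

Emit:
servo_tool(rows=[[0.13,-0.13,0,0,0],[0.26,-0.26,0,0,0],[0.4,-0.4,0,0,0],[0.52,-0.54,0,0,0],[0.56,-0.6,0,0,0],[0.56,-0.6,0,0,0]])

```text
time_s: 1.9
ee_pos: [474.5, 61.2, 289.2]
ee_rot: [-179.9, 0.0, 15.8]
force: [0.7, -0.3, 0.1]
gripper_width: 0.4
gripper_force: 0.0
```

```bash
python3 - <<'E'
from h import *
p=np.load('pump.npy'); shift(W(p,[-60,-14,290])[0],np.degrees(p[2]))
C=cam('wrist');w=vision.grab_frame('wrist');np.save('w1.npy',w)
np.set_printoptions(suppress=True)
print(proj(C,W(p,[[0,23.5,192],[0,-35,170],[0,10,170],[16,12,192],[-16,12,192],[40,-35,158.4],[60,-35,140]])).round(1))
save(w,'w1.png',None,1.5)
E
```

```text
pos [474.5  61.2 289.2] rot [-1.7994e+02  4.0000e-02  1.5820e+01] F [ 0.65 -0.29  0.11] t 1.9
shift/200 [-0.0025  0.015  -0.0042] turn/90 0.0003
[[213.3 133.5]
 [277.8 132.3]
 [230.4 132.3]
 [225.9 114.5]
 [226.8 151.8]
 [277.8  88.7]
 [276.8  68.9]]
```

View pics/w1.png

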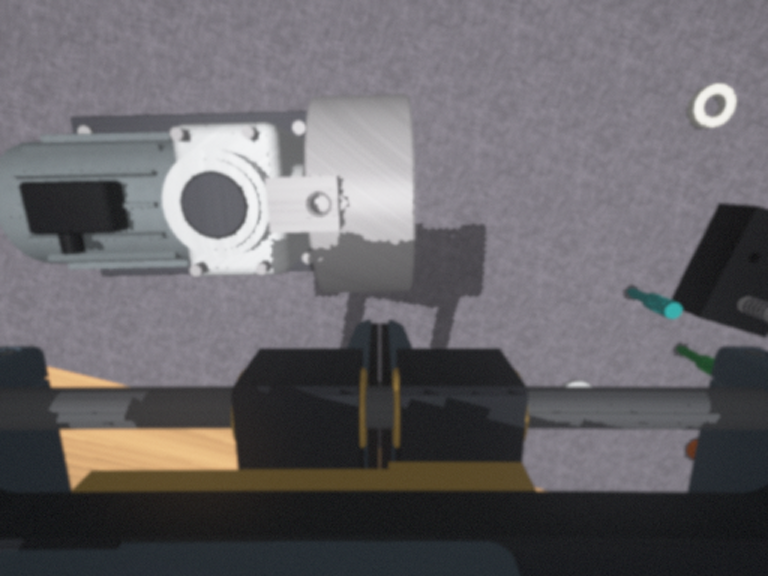

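The bush is at (320,203) in the 1.5× view, within 2 px of the prediction, and no hole or line is visible on the upper rim. I'll go over the +x side of the rim top.

Emit:
servo_tool(rows=[[0.15,0.01,0.1,0,0],[0.3,0.01,0.2,0,0],[0.42,0.01,0.3,0,0],[0.42,0.01,0.45,0,0],[0.42,0.01,0.55,0,0],[0.42,0.01,0.575,0,0],[0.42,0.01,0.575,0,0],[0.42,0.01,0.575,0,0]])

```text
time_s: 2.62
ee_pos: [555.5, 78.1, 176.1]
ee_rot: [180.0, -0.1, 15.5]
force: [0.2, 0.5, 0.0]
gripper_width: 0.6
gripper_force: 0.0
```

```bash
python3 - <<'E'
from h import *
p=np.load('pump.npy'); shift(W(p,[26,-13,170])[0],np.degrees(p[2]))
E
```

```text
pos [555.5  78.1 176.1] rot [ 1.7997e+02 -8.0000e-02  1.5510e+01] F [0.22 0.46 0.02] t 2.62
shift/200 [ 0.0148 -0.019   0.0303] turn/90 -0.0031
```

Emit:
servo_tool(rows=[[0,0,0.008,0,0],[0,0,0.014,0,0],[0,0,0.014,0,0],[0,0,0.014,0,0]])

```text
time_s: 2.95
ee_pos: [555.4, 78.9, 173.0]
ee_rot: [180.0, -0.1, 15.6]
force: [-0.2, -0.2, -0.7]
gripper_width: 0.7
gripper_force: 0.0
```

Emit:
servo_tool(rows=[[0,0,0.0025,0,0],[0,0,0.005,0,0],[0,0,0.005,0,0]])

```text
time_s: 3.2
ee_pos: [555.2, 79.0, 171.1]
ee_rot: [180.0, 0.0, 15.6]
force: [0.1, 0.4, -0.6]
gripper_width: 0.7
gripper_force: 0.0
```

Emit:
servo_tool(rows=[[0,0,0.0025,0,0],[0,0,0.0025,0,0],[0,0,0.0025,0,0]])

```text
time_s: 3.45
ee_pos: [555.2, 78.9, 170.6]
ee_rot: [180.0, 0.0, 15.6]
force: [-0.6, -0.4, 0.7]
gripper_width: 0.5
gripper_force: 0.0
```

Emit:
servo_tool(rows=[[0,0,0.0025,0,0],[0,0,0.0025,0,0],[0,0,0.0025,0,0]])

```text
time_s: 3.7
ee_pos: [555.2, 78.9, 170.1]
ee_rot: [180.0, 0.0, 15.6]
force: [-0.6, 0.1, 0.3]
gripper_width: 0.4
gripper_force: 0.0
```

Emit:
servo_tool(rows=[[0,0,0.0025,0,0],[0,0,0.0025,0,0],[0,0,0.0025,0,0]])

```text
time_s: 3.95
ee_pos: [555.2, 78.9, 169.6]
ee_rot: [180.0, 0.0, 15.6]
force: [0.5, 0.8, -0.2]
gripper_width: 0.5
gripper_force: 0.0
```

Emit:
servo_tool(rows=[[0,0,0.0025,0,0],[0,0,0.0025,0,0],[0,0,0.0025,0,0]])

```text
time_s: 4.2
ee_pos: [555.2, 78.9, 169.1]
ee_rot: [180.0, 0.0, 15.6]
force: [0.1, -0.2, 0.4]
gripper_width: 0.5
gripper_force: 0.0
```

Emit:
servo_tool(rows=[[0,0,0.0025,0,0],[0,0,0.0025,0,0],[0,0,0.0025,0,0]])

```text
time_s: 4.45
ee_pos: [555.3, 78.9, 168.7]
ee_rot: [180.0, -0.0, 15.6]
force: [0.6, -0.3, -0.0]
gripper_width: 0.5
gripper_force: 0.2
```

Emit:
servo_tool(rows=[[0,0,0.0025,0,0],[0,0,0.0025,0,0],[0,0,0.0025,0,0]])

```text
time_s: 4.7
ee_pos: [555.4, 78.9, 168.5]
ee_rot: [180.0, -0.0, 15.6]
force: [0.2, -0.5, 2.1]
gripper_width: 0.5
gripper_force: 1.4
```

Emit:
servo_tool(rows=[[0,0,0.0025,0,0],[0,0,0.0025,0,0],[0,0,0.0025,0,0]])

```text
time_s: 4.95
ee_pos: [555.8, 78.9, 168.3]
ee_rot: [180.0, -0.1, 15.6]
force: [0.7, -0.3, 5.4]
gripper_width: 0.3
gripper_force: 2.6
```

Emit:
servo_tool(rows=[[-0.01,0,0,0,0],[-0.02,0,0,0,0],[-0.03,0,0,0,0],[-0.04,0,0,0,0],[-0.05,0,0,0,0],[-0.05,0,0,0,0]])

```text
time_s: 5.45
ee_pos: [546.3, 76.0, 168.9]
ee_rot: [179.9, -0.2, 15.6]
force: [1.4, -0.4, 6.5]
gripper_width: 0.5
gripper_force: 3.6
```

Emit:
servo_tool(rows=[[-0.01,0,0,0,0],[-0.02,0,0,0,0],[-0.03,0,0,0,0],[-0.04,0,0,0,0],[-0.05,0,0,0,0],[-0.05,0,0,0,0]])

```text
time_s: 5.95
ee_pos: [536.6, 73.1, 168.7]
ee_rot: [179.9, -0.1, 15.6]
force: [0.5, -2.0, 7.2]
gripper_width: 0.5
gripper_force: 3.4
```

Emit:
servo_tool(rows=[[-0.015,0,0,0,0],[-0.03,0,0,0,0],[-0.045,0,0,0,0],[-0.06,0,0,0,0],[-0.075,0,0,0,0],[-0.075,0,0,0,0]])

```text
time_s: 6.45
ee_pos: [522.0, 68.8, 168.6]
ee_rot: [179.9, -0.1, 15.6]
force: [0.8, -2.0, 5.8]
gripper_width: 0.5
gripper_force: 2.9
```

Emit:
servo_tool(rows=[[-0.015,0,0,0,0],[-0.03,0,0,0,0],[-0.045,0,0.001,0,0],[-0.055,0,0.002,0,0],[-0.055,0,0.002,0,0]])

```text
time_s: 6.87
ee_pos: [511.5, 65.7, 168.2]
ee_rot: [179.9, -0.1, 15.6]
force: [0.6, -3.6, 6.7]
gripper_width: 0.4
gripper_force: 3.0
```

Emit:
servo_tool(rows=[[0,0,-0.02,0,0],[0,0,-0.04,0,0],[0.15,0,-0.04,0,0],[0.25,0,-0.04,0,0],[0.25,0,-0.04,0,0]])

```text
time_s: 7.28
ee_pos: [562.3, 81.1, 175.0]
ee_rot: [-180.0, -0.2, 15.6]
force: [0.4, 0.3, 0.0]
gripper_width: 0.3
gripper_force: 0.0
```

```bash
cat >> h.py <<'E'
def rim(names=('scene','side','wrist'),show=True):
    p=np.load('pump.npy'); th=np.arange(-90,136,3.); ys=np.linspace(-31,-3,15); out={}
    for n in names:
        C=cam(n); im=cv2.cvtColor(vision.grab_frame(n),cv2.COLOR_RGB2GRAY).astype(float); np.save('last_'+n+'.npy',im)
        R=[]
        for t in np.radians(th):
            P=W(p,np.c_[75*np.sin(t)+0*ys,ys,95+75*np.cos(t)+0*ys]); nrm=W([0,0,p[2]],[np.sin(t),0,np.cos(t)])[0]
            if ((C[2][:3,3]-P[7])@nrm)/np.linalg.norm(C[2][:3,3]-P[7])<.12: R.append(np.nan); continue
            q=proj(C,P); v=cv2.remap(im,q[:,0].astype(np.float32),q[:,1].astype(np.float32),cv2.INTER_LINEAR,borderValue=-1)
            R.append(np.median(v))
        out[n]=np.array(R)
        if show: print(n,' '.join('%d:%.0f'%(a,b) for a,b in zip(th,R) if b==b))
    return th,out
E
python3 - <<'E'
from h import *
rim(); print(state()['ee_pos'])
E
```

```text
scene -60:142 -57:147 -54:154 -51:159 -48:164 -45:169 -42:174 -39:178 -36:182 -33:184 -30:188 -27:191 -24:192 -21:192 -18:194 -15:188 -12:106 -9:99 -6:101 -3:94 0:97 3:100 6:100 9:104 12:99 15:101 18:109 21:110 24:111 27:110 30:110 33:109 36:109 39:109 42:108 45:108 48:108 51:107 54:107 57:106 60:111 63:137 66:143 69:137 72:131 75:126 78:121 81:113 84:105 87:98
side -90:99 -87:104 -84:110 -81:116 -78:122 -75:127 -72:134 -69:138 -66:143 -63:149 -60:153 -57:158 -54:162 -51:166 -48:170 -45:175 -42:179 -39:181 -36:183 -33:185 -30:188 -27:190 -24:192 -21:192 -18:194 -15:150 -12:98 -9:98 -6:98 -3:97 0:96 3:96 6:95 9:93 12:87 15:90 18:89 21:88 24:88 27:96 30:106 33:115
wrist -45:82 -42:82 -39:81 -36:82 -33:82 -30:82 -27:75 -24:58 -21:49 -18:34 -15:35 -12:37 -9:39 -6:44 -3:60 0:62 3:63 6:59 9:52 12:41 15:36 18:35 21:36 24:55 27:56 30:61 33:113 36:113 39:113 42:113 45:112 48:113 51:112 54:113 57:158 60:156 63:152 66:146 69:139 72:133 75:126 78:119 81:111 84:101 87:93
[558.19492274  80.03740681 174.5942921 ]
```

Emit:
servo_tool(rows=[[0,0,0.02,0,0],[0,0,0.032,0,0],[0,0,0.035,0,0],[0,0,0.035,0,0]])

```text
time_s: 7.77
ee_pos: [558.4, 79.9, 168.0]
ee_rot: [-180.0, 0.1, 15.6]
force: [0.5, 0.1, -0.1]
gripper_width: 0.9
gripper_force: 0.0
```

Emit:
servo_tool(rows=[[0,0,0.003,0,0],[0,0,0.005,0,0],[0,0,0.005,0,0]])

```text
time_s: 8.02
ee_pos: [559.1, 80.0, 167.5]
ee_rot: [180.0, -0.0, 15.6]
force: [-0.8, -1.5, 1.4]
gripper_width: 0.4
gripper_force: 0.5
```

Emit:
servo_tool(rows=[[0,0,0.003,0,0],[0,0,0.003,0,0],[-0.015,0,0.003,0,0],[-0.03,0,0.003,0,0],[-0.045,0,0.003,0,0],[-0.06,0,0.003,0,0],[-0.06,0,0.003,0,0]])

```text
time_s: 8.6
ee_pos: [548.1, 76.4, 168.2]
ee_rot: [179.9, -0.2, 15.6]
force: [-0.0, -1.0, 7.7]
gripper_width: 0.5
gripper_force: 3.9
```

Emit:
servo_tool(rows=[[-0.015,0,0,0,0],[-0.03,0,0,0,0],[-0.045,0,0,0,0],[-0.06,0,0,0,0],[-0.06,0,0,0,0]])

```text
time_s: 9.02
ee_pos: [536.5, 73.0, 168.2]
ee_rot: [179.9, -0.2, 15.6]
force: [-0.4, -1.0, 7.8]
gripper_width: 0.5
gripper_force: 4.0
```

Emit:
servo_tool(rows=[[-0.02,0,0,0,0],[-0.04,0,0,0,0],[-0.06,0,0,0,0],[-0.075,0,0,0,0],[-0.075,0,0,0,0]])

```text
time_s: 9.43
ee_pos: [522.3, 68.7, 168.3]
ee_rot: [179.9, -0.2, 15.6]
force: [0.4, -1.3, 7.7]
gripper_width: 0.4
gripper_force: 3.9
```

Emit:
servo_tool(rows=[[-0.015,0,0,0,0],[-0.03,0,0,0,0],[-0.045,0,0.001,0,0],[-0.06,0,0.002,0,0],[-0.06,0,0.002,0,0]])

```text
time_s: 9.85
ee_pos: [510.7, 65.3, 167.8]
ee_rot: [179.8, -0.2, 15.6]
force: [0.0, -3.1, 8.5]
gripper_width: 0.0
gripper_force: 4.1
```

Emit:
servo_tool(rows=[[0,0,-0.02,0,0],[0,0,-0.04,0,0],[0.15,0,-0.04,0,0],[0.25,0,-0.04,0,0],[0.25,0,-0.04,0,0],[0.25,0,-0.04,0,0]])

```text
time_s: 10.35
ee_pos: [558.0, 80.0, 173.5]
ee_rot: [-180.0, 0.1, 15.6]
force: [-1.6, -0.3, 0.2]
gripper_width: 0.4
gripper_force: 0.0
```

```bash
python3 - <<'E'
from h import *
th,o=rim(('scene','wrist'),False)
for n in o: print(n,' '.join('%d:%.0f'%(a,b) for a,b in zip(th,o[n]) if b==b and a>50))
p=np.load('pump.npy');shift(W(p,[25,-13,168])[0])
E
```

```text
scene 51:110 54:122 57:154 60:158 63:152 66:147 69:141 72:136 75:131 78:126 81:119 84:113 87:104
wrist 51:116 54:157 57:166 60:161 63:156 66:150 69:144 72:138 75:133 78:127 81:119 84:110 87:98
pos [556.9  79.7 173.7] rot [-1.7998e+02  1.3000e-01  1.5580e+01] F [-0.41 -0.06 -0.69] t 10.45
shift/200 [ 0.0008 -0.0133  0.0283] turn/90 None
```

Emit:
servo_tool(rows=[[0,0,0.02,0,0],[0,0,0.034,0,0],[0,0,0.037,0,0],[0,0,0.037,0,0],[-0.01,0,0.037,0,0],[-0.02,0,0.037,0,0],[-0.03,0,0.037,0,0],[-0.03,0,0.037,0,0]])

```text
time_s: 11.12
ee_pos: [552.7, 78.0, 168.2]
ee_rot: [180.0, -0.2, 15.6]
force: [0.3, -0.0, 6.5]
gripper_width: 0.7
gripper_force: 3.3
```

Emit:
servo_tool(rows=[[-0.015,0,0,0,0],[-0.03,0,0,0,0],[-0.045,0,0,0,0],[-0.06,0,0,0,0],[-0.06,0,0,0,0]])

```text
time_s: 11.53
ee_pos: [541.1, 74.4, 168.5]
ee_rot: [179.9, -0.2, 15.6]
force: [-0.4, -1.3, 6.9]
gripper_width: 0.3
gripper_force: 4.2
```

Emit:
servo_tool(rows=[[-0.02,0,0,0,0],[-0.04,0,0,0,0],[-0.06,0,0,0,0],[-0.075,0,0,0,0],[-0.075,0,0,0,0]])

```text
time_s: 11.95
ee_pos: [527.0, 70.1, 168.7]
ee_rot: [179.9, -0.2, 15.6]
force: [-0.1, -2.2, 9.5]
gripper_width: 0.5
gripper_force: 4.5
```

Emit:
servo_tool(rows=[[-0.015,0,0,0,0],[-0.03,0,0,0,0],[-0.045,0,0.001,0,0],[-0.06,0,0.002,0,0],[-0.06,0,0.002,0,0]])

```text
time_s: 12.37
ee_pos: [515.9, 66.7, 168.6]
ee_rot: [179.8, -0.3, 15.6]
force: [1.0, -2.6, 10.1]
gripper_width: 0.5
gripper_force: 5.3
```

Emit:
servo_tool(rows=[[0,0,-0.02,0,0],[0,0,-0.04,0,0],[0.15,0,-0.04,0,0],[0.24,0,-0.04,0,0],[0.24,0,-0.04,0,0],[0.24,0,-0.04,0,0]])

```text
time_s: 12.87
ee_pos: [560.4, 80.6, 173.5]
ee_rot: [-180.0, 0.1, 15.6]
force: [-0.8, -0.6, -0.2]
gripper_width: 0.5
gripper_force: 0.0
```

```bash
python3 - <<'E'
from h import *
th,o=rim(('scene','wrist'),False)
for n in o: print(n,' '.join('%d:%.0f'%(a,b) for a,b in zip(th,o[n]) if b==b and a>45))
p=np.load('pump.npy');shift(W(p,[25,-13,168])[0])
E
```

```text
scene 48:110 51:109 54:111 57:80 60:118 63:154 66:149 69:142 72:138 75:134 78:130 81:125 84:120 87:115
wrist 48:116 51:115 54:114 57:56 60:157 63:158 66:153 69:147 72:142 75:137 78:132 81:127 84:121 87:116
pos [559.5  80.3 173.8] rot [-1.7998e+02  1.5000e-01  1.5580e+01] F [-0.8   0.4  -0.51] t 12.97
shift/200 [-0.0126 -0.0136  0.0288] turn/90 None
```

Emit:
servo_tool(rows=[[0,0,0.02,0,0],[0,0,0.032,0,0],[0,0,0.035,0,0],[0,0,0.035,0,0],[-0.01,0,0.035,0,0],[-0.02,0,0.035,0,0],[-0.03,0,0.035,0,0],[-0.03,0,0.035,0,0]])

```text
time_s: 13.63
ee_pos: [555.7, 78.8, 168.6]
ee_rot: [180.0, -0.1, 15.6]
force: [1.0, -0.6, 5.8]
gripper_width: 0.3
gripper_force: 3.1
```

Emit:
servo_tool(rows=[[-0.015,0,-0.001,0,0],[-0.03,0,-0.002,0,0],[-0.045,0,-0.003,0,0],[-0.06,0,-0.003,0,0],[-0.06,0,-0.003,0,0]])

```text
time_s: 14.05
ee_pos: [543.8, 75.2, 169.3]
ee_rot: [179.9, -0.1, 15.6]
force: [0.9, -1.5, 6.2]
gripper_width: 0.4
gripper_force: 3.6
```

Emit:
servo_tool(rows=[[-0.015,0,0,0,0],[-0.03,0,-0.001,0,0],[-0.045,0,-0.001,0,0],[-0.06,0,-0.001,0,0],[-0.06,0,-0.001,0,0]])

```text
time_s: 14.47
ee_pos: [532.4, 71.8, 169.6]
ee_rot: [179.9, -0.1, 15.6]
force: [0.2, -2.3, 8.0]
gripper_width: 0.6
gripper_force: 3.6
```

Emit:
servo_tool(rows=[[-0.02,0,0,0,0],[-0.04,0,-0.001,0,0],[-0.06,0,-0.001,0,0],[-0.075,0,-0.001,0,0],[-0.075,0,-0.001,0,0]])

```text
time_s: 14.88
ee_pos: [518.1, 67.5, 169.9]
ee_rot: [179.9, -0.2, 15.6]
force: [0.6, -2.2, 7.9]
gripper_width: 0.7
gripper_force: 3.8
```

Emit:
servo_tool(rows=[[0,0,-0.02,0,0],[0,0,-0.04,0,0],[0.13,0,-0.04,0,0],[0.21,0,-0.04,0,0],[0.21,0,-0.04,0,0],[0.21,0,-0.04,0,0]])

```text
time_s: 15.38
ee_pos: [557.5, 79.9, 175.7]
ee_rot: [-180.0, 0.1, 15.6]
force: [0.0, -0.3, -0.2]
gripper_width: 0.6
gripper_force: 0.0
```

```bash
python3 - <<'E'
from h import *
th,o=rim(('scene','wrist','side'),False)
for n in o: print(n,' '.join('%d:%.0f'%(a,b) for a,b in zip(th,o[n]) if b==b and -30<a<75))
p=np.load('pump.npy');shift(W(p,[25,-13,168])[0])
im=[cv2.cvtColor(np.load('last_%s.npy'%n).astype(np.uint8),cv2.COLOR_GRAY2RGB) for n in ['scene','wrist']]
save(np.hstack([cv2.resize(im[0][70:195,245:378],(400,375)),cv2.resize(im[1][0:240,130:386],(400,375))]),'d.png')
E
```

```text
scene -27:184 -24:186 -21:189 -18:187 -15:116 -12:106 -9:105 -6:111 -3:102 0:110 3:105 6:107 9:100 12:103 15:111 18:113 21:110 24:50 27:112 30:113 33:112 36:112 39:112 42:112 45:112 48:110 51:108 54:135 57:162 60:160 63:155 66:150 69:145 72:140
wrist -27:57 -24:43 -21:33 -18:35 -15:35 -12:40 -9:40 -6:59 -3:62 0:63 3:60 6:57 9:41 12:38 15:35 18:34 21:52 24:54 27:58 30:116 33:118 36:117 39:117 42:117 45:117 48:117 51:121 54:170 57:168 60:164 63:159 66:154 69:149 72:144
side -27:183 -24:185 -21:189 -18:183 -15:113 -12:98 -9:99 -6:99 -3:98 0:98 3:97 6:97 9:94 12:95 15:94 18:86 21:75 24:67 27:77 30:85 33:92
pos [556.8  79.5 176.1] rot [-1.7999e+02  1.0000e-01  1.5570e+01] F [ 0.83 -1.05  0.42] t 15.53
shift/200 [ 0.0015 -0.0139  0.0404] turn/90 None
```

View pics/d.png

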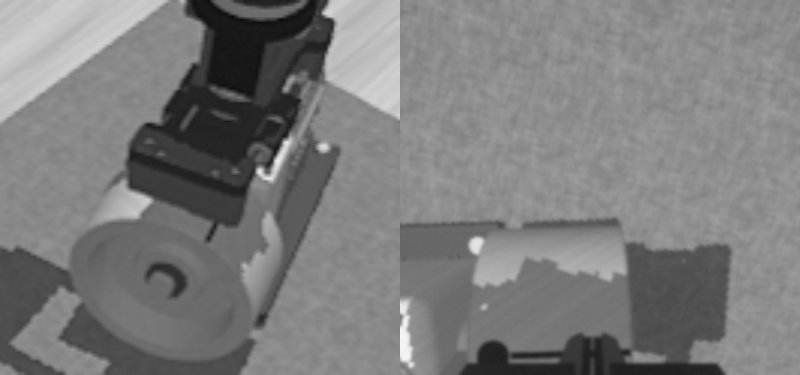

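The scribed line shows in the scene crop at (212,232), about 24° from the top. The hole is in the wrist crop at (492,354). The last stroke needs about 31 mm.

Emit:
servo_tool(rows=[[0,0,0.02,0,0],[0,0,0.034,0,0],[0,0,0.039,0,0],[0,0,0.039,0,0],[-0.01,0,0.038,0,0],[-0.02,0,0.037,0,0],[-0.03,0,0.036,0,0],[-0.03,0,0.036,0,0]])

```text
time_s: 16.2
ee_pos: [552.2, 77.9, 170.0]
ee_rot: [180.0, -0.1, 15.6]
force: [1.0, -0.6, 4.6]
gripper_width: 0.6
gripper_force: 2.8
```

Emit:
servo_tool(rows=[[-0.015,0,0.001,0,0],[-0.03,0,0.001,0,0],[-0.045,0,0.001,0,0],[-0.06,0,0.001,0,0],[-0.07,0,0.001,0,0],[-0.075,0,0.001,0,0],[-0.075,0,0.001,0,0]])

```text
time_s: 16.78
ee_pos: [538.4, 73.6, 170.4]
ee_rot: [179.9, -0.2, 15.6]
force: [0.5, -1.8, 8.7]
gripper_width: 0.2
gripper_force: 4.1
```

Emit:
servo_tool(rows=[[-0.01,0,0,0,0],[-0.02,0,0,0,0],[-0.03,0,0,0,0],[-0.035,0,0,0,0],[-0.035,0,0,0,0],[-0.035,0,0,0,0],[-0.035,0,-0.02,0,0],[-0.035,0,-0.05,0,0],[-0.2,0,-0.05,0,0],[-0.35,0,-0.15,0,0],[-0.5,0,-0.3,0,0],[-0.5,0,-0.45,0,0],[-0.5,0,-0.45,0,0],[-0.5,0,-0.45,0,0]])

```text
time_s: 17.95
ee_pos: [441.8, 47.3, 260.6]
ee_rot: [180.0, -0.2, 15.6]
force: [-0.4, 0.9, -0.7]
gripper_width: 0.5
gripper_force: 0.0
```

```bash
python3 - <<'E'
from h import *
th,o=rim(('scene','side','wrist'),False)
for n in o: print(n,' '.join('%d:%.0f'%(a,b) for a,b in zip(th,o[n]) if b==b and -24<a<24))
p=np.load('pump.npy');shift(W(p,[-60,-14,260])[0])
im=np.load('last_wrist.npy').astype(np.uint8); C=cam('wrist')
print(proj(C,W(p,[[0,23.5,192],[0,-35,170],[0,10,170]])).round(1))
save(cv2.cvtColor(im[60:210,160:360],cv2.COLOR_GRAY2RGB),'e.png',None,4)
E
```

```text
scene -21:186 -18:189 -15:191 -12:192 -9:193 -6:194 -3:194 0:199 3:90 6:186 9:196 12:194 15:194 18:194 21:193
side -21:185 -18:187 -15:188 -12:188 -9:187 -6:187 -3:189 0:169 3:108 6:160 9:186 12:184 15:182 18:181 21:179
wrist -21:190 -18:193 -15:195 -12:198 -9:206 -6:214 -3:222 0:221 3:97 6:216 9:208 12:201 15:198 18:195 21:194
pos [440.9  47.3 257.7] rot [-1.7997e+02  1.6000e-01  1.5580e+01] F [-1.01  0.77  0.62] t 18.1
shift/200 [ 0.1784 -0.0068 -0.0113] turn/90 None
[[199.8  85.8]
 [276.2  88.3]
 [221.   88.5]]
```

View pics/e.png

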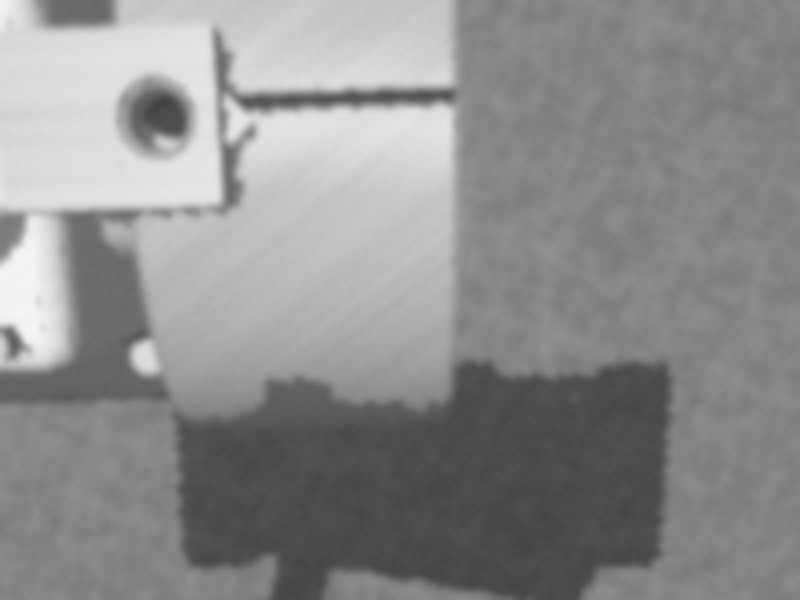

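```bash
python3 - <<'E'
from h import *
p=np.load('pump.npy'); C=cam('wrist'); c,s=np.cos(p[2]),np.sin(p[2])
def L(P): d=P[:2]-p[:2]; return np.round([c*d[0]+s*d[1],-s*d[0]+c*d[1]],2)
print('bush',L(onz(C,160+155/4,60+116/4,192)),'line',[L(onz(C,u,v,170.2)) for u,v in [(160+450/4,60+95/4),(160+250/4,60+100.5/4)]])
C1=cam('wrist'); print('cam',L(C[2][:3,3]),C[2][:3,3])
im=np.load('last_scene.npy').astype(np.uint8)
# scene: line + bush
S=cam('scene'); print(proj(S,W(p,[[0,23.5,192]])))
save(cv2.cvtColor(im[80:180,245:378],cv2.COLOR_GRAY2RGB),'f.png',None,6)
E
```

```text
bush [-2.26 24.38] line [array([  3.42, -31.89]), array([2.52, 8.68])]
cam [-22.44 -15.7 ] [511.46468457  66.76647598 427.29789613]
[[311.11561049 119.80887808]]
```

View pics/f.png

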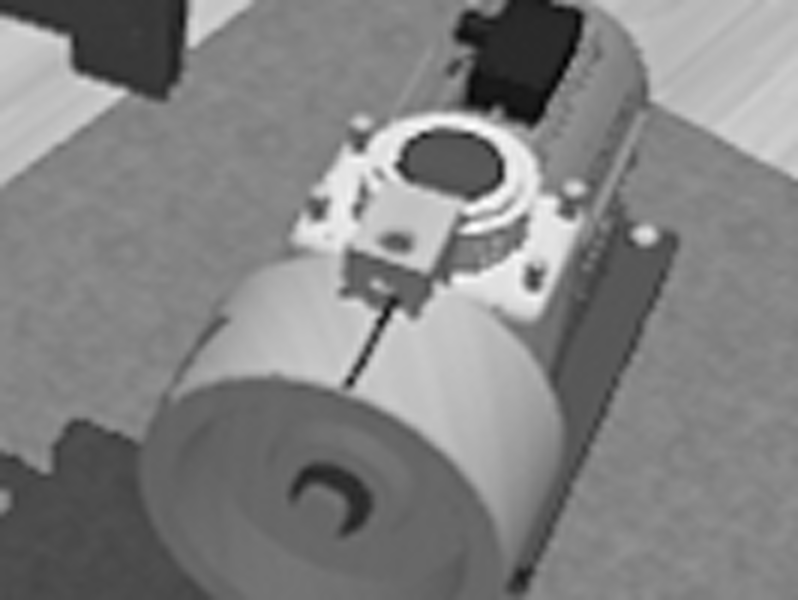

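```bash
python3 - <<'E'
from h import *
p=np.load('pump.npy'); S=cam('scene');C=cam('wrist'); c,s=np.cos(p[2]),np.sin(p[2])
def L(P): d=P[:2]-p[:2]; return np.round([c*d[0]+s*d[1],-s*d[0]+c*d[1]],2)
b=onz(S,245+398/6,80+240/6,192); w=onz(C,160+155/4,60+116/4,192); print('bush',L(b),b,w)
print('line',[L(onz(S,245+u/6,80+v/6,170.2)) for u,v in [(347,383),(393,303)]])
q=p.copy(); q[2]=np.radians(17.0); B=(b+w)/2; q[:2]=B[:2]-W([0,0,q[2]],[0,23.5,0])[0,:2]; print(q); np.save('pump.npy',q)
shift(W(q,[15,-14,180])[0],17.)
E
```

```text
bush [ 0.64 23.16] [523.10329393 110.44449678 192.        ] [519.97419248 110.82828756 192.        ]
line [array([  5.47, -30.94]), array([ 5.19, 14.32])]
[5.28409478e+02 8.81632304e+01 2.96705973e-01]
pos [440.9  47.3 257.7] rot [-1.7997e+02  1.6000e-01  1.5580e+01] F [-1.01  0.77  0.62] t 18.1
shift/200 [ 0.5533 -0.0112  0.3887] turn/90 -0.0158
```

Emit:
servo_tool(rows=[[0.15,-0.01,0,-0.016,0],[0.3,-0.01,0,-0.016,0],[0.45,-0.01,0.05,-0.016,0],[0.53,-0.01,0.2,-0.016,0],[0.53,-0.01,0.35,-0.016,0],[0.53,-0.01,0.405,-0.016,0],[0.53,-0.01,0.405,-0.016,0],[0.53,-0.01,0.405,-0.016,0]])

```text
time_s: 18.77
ee_pos: [542.6, 77.7, 176.4]
ee_rot: [-180.0, 0.2, 17.0]
force: [0.5, -0.4, 0.6]
gripper_width: 0.3
gripper_force: 0.0
```

```bash
python3 - <<'E'
from h import *
p=np.load('pump.npy'); shift(W(p,[10,-14,170.5])[0],17)
E
```

```text
pos [542.6  77.7 176.4] rot [-179.96    0.21   17.02] F [ 0.46 -0.36  0.6 ] t 18.77
shift/200 [-0.0025 -0.0008  0.0297] turn/90 0.0002
```

Emit:
servo_tool(rows=[[0,0,0.015,0,0],[0,0,0.024,0,0],[0,0,0.027,0,0],[0,0,0.027,0,0]])

```text
time_s: 19.1
ee_pos: [543.2, 77.6, 173.2]
ee_rot: [180.0, -0.1, 17.0]
force: [0.1, -0.3, 0.2]
gripper_width: 0.4
gripper_force: 0.0
```

Emit:
servo_tool(rows=[[0,0,0.005,0,0],[0,0,0.009,0,0],[0,0,0.011,0,0],[0,0,0.011,0,0]])

```text
time_s: 19.43
ee_pos: [543.2, 77.6, 170.7]
ee_rot: [180.0, -0.0, 17.0]
force: [0.2, 0.6, 1.9]
gripper_width: 0.6
gripper_force: 0.7
```

Emit:
servo_tool(rows=[[0,0,0.002,0,0],[0,0,0.004,0,0],[0,0,0.004,0,0]])

```text
time_s: 19.68
ee_pos: [543.8, 77.6, 170.6]
ee_rot: [180.0, -0.1, 17.0]
force: [0.2, -0.9, 5.3]
gripper_width: 0.3
gripper_force: 2.6
```

Emit:
servo_tool(rows=[[-0.008,0,0.001,0,0],[-0.016,0,0.001,0,0],[-0.023,0,0.001,0,0],[-0.023,0,0.001,0,0],[-0.023,0,0.001,0,0]])

```text
time_s: 20.1
ee_pos: [539.7, 76.4, 170.7]
ee_rot: [180.0, -0.2, 17.0]
force: [-0.7, -0.7, 5.7]
gripper_width: 0.8
gripper_force: 3.0
```

Emit:
servo_tool(rows=[[0,0,-0.02,0,0],[0,0,-0.05,0,0.4],[-0.2,0,-0.15,0,0.4],[-0.4,0,-0.35,0,0.4],[-0.4,0,-0.5,0,0.4],[-0.4,0,-0.5,0,0.4],[-0.4,0,-0.5,0,0.4]])

```text
time_s: 20.68
ee_pos: [462.9, 52.8, 272.5]
ee_rot: [179.9, -0.4, 17.0]
force: [-0.3, -0.3, 0.0]
gripper_width: 35.6
gripper_force: 0.0
```

```bash
python3 - <<'E'
from h import *
p=np.load('pump.npy'); C=cam('wrist'); im=vision.grab_frame('wrist'); shift(W(p,[0,0,260])[0])
np.save('g.npy',im); q=proj(C,W(p,[[0,23.5,192],[0,-30,170]])); print(q, C[2][:3,3])
u,v=q[0].astype(int); x0,y0=max(u-40,0),max(v-50,0); print(x0,y0)
S=vision.grab_frame('scene')[100:150,290:340]
save(np.hstack([cv2.resize(im[y0:y0+100,x0:x0+133],(532,400)),np.vstack([cv2.resize(S,(268,268)),np.zeros((132,268,3),np.uint8)])]),'g.png')
E
```

```text
pos [462.3  52.9 270.5] rot [ 1.7997e+02 -1.4000e-01  1.7010e+01] F [-0.55  0.19 -0.6 ] t 20.73
shift/200 [ 0.3675 -0.0721  0.0523] turn/90 None
[[205.39473666 118.267737  ]
 [269.54239099 118.43217623]] [531.39557594  73.90574905 442.74035818]
165 68
```

View pics/g.png

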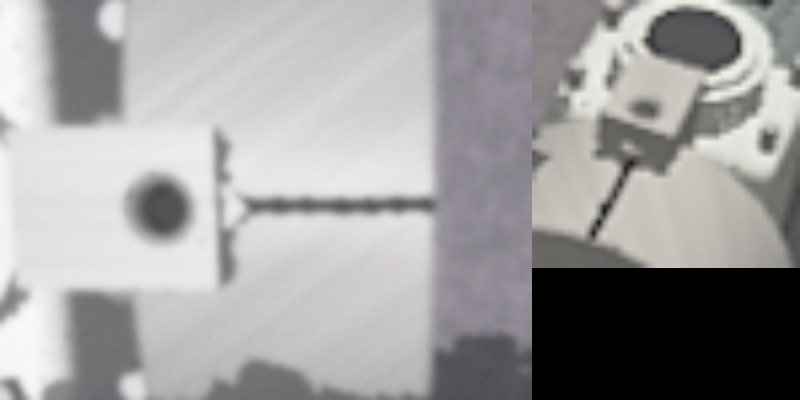

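```bash
python3 - <<'E'
from h import *
p=np.load('pump.npy'); C=cam('wrist'); c,s=np.cos(p[2]),np.sin(p[2])
def L(P): d=P[:2]-p[:2]; return np.round([c*d[0]+s*d[1],-s*d[0]+c*d[1]],2)
P=onz(C,165+158/4,68+207/4,192)
print('bush',L(P),P,'line',[L(onz(C,165+u/4,68+205/4,170.5)) for u in (425,260)])
shift([527.5,-284,130],17)
E
```

```text
bush [-2.58 24.15] [518.88454427 110.50416859 192.        ] line [array([ -2.25, -30.76]), array([-2.26,  5.25])]
pos [462.   52.9 269.1] rot [-1.800e+02  2.000e-02  1.701e+01] F [ 0.38  0.52 -1.21] t 20.78
shift/200 [-0.1795  1.7067  0.6957] turn/90 0.0001
```

Emit:
servo_tool(rows=[[-0.02,0.18,0,0,0.4],[-0.04,0.38,0,0,0.4],[-0.06,0.58,0,0,0.4],[-0.08,0.78,0,0,0.4],[-0.1,0.96,0,0,0.4]])

```text
time_s: 21.2
ee_pos: [499.2, -138.5, 267.3]
ee_rot: [-179.9, 0.2, 17.0]
force: [0.6, 0.4, -0.3]
gripper_width: 36.5
gripper_force: 0.0
```

Emit:
servo_tool(rows=[[-0.02,0.18,0,0,0.4],[-0.04,0.38,0,0,0.4],[-0.06,0.58,0,0,0.4],[-0.08,0.74,0,0,0.4],[-0.08,0.745,0.2,0,0.4],[-0.08,0.745,0.4,0,0.4],[-0.08,0.745,0.6,0,0.4],[-0.08,0.745,0.69,0,0.4],[-0.08,0.745,0.69,0,0.4],[-0.08,0.745,0.69,0,0.4]])

```text
time_s: 22.03
ee_pos: [526.9, -283.3, 129.2]
ee_rot: [-179.8, 0.2, 17.0]
force: [1.0, -0.1, 0.1]
gripper_width: 36.4
gripper_force: 0.0
```

```bash
python3 - <<'E'
from h import *
shift([527.5,-284,55],17); C=cam('wrist'); im=vision.grab_frame('wrist'); print(proj(C,[[527.5,-284,84],[527.5,-284,48]]))
save(im,'h.png',None,1.5)
E
```

```text
pos [ 526.9 -283.3  129.2] rot [-179.8     0.19   17.02] F [ 0.96 -0.06  0.15] t 22.03
shift/200 [0.0018 0.0044 0.3712] turn/90 0.0002
[[253.71089285 216.14501003]
 [253.68848892 202.94837828]]
```

View pics/h.png

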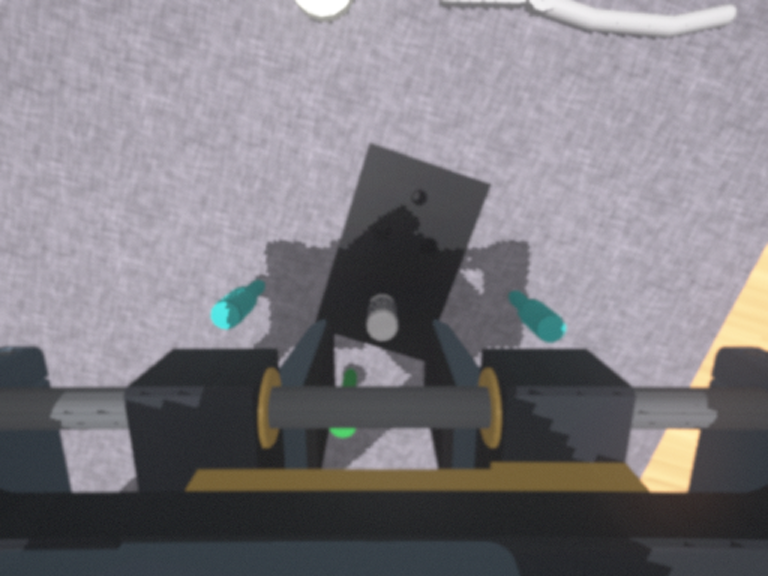

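The steel handle is at (382,325) in the 1.5× view, within 1 px of the prediction and between the fingers. Descending to grasp.

Emit:
servo_tool(rows=[[0,0.003,0.15,0,0.4],[0,0.003,0.28,0,0.4],[0,0.003,0.34,0,0.4],[0,0.003,0.37,0,0.4],[0,0.003,0.37,0,0.4],[0,0.003,0.37,0,0.1],[0,0.003,0.37,0,0],[0,0.003,0.37,0,0],[0,0.003,0.37,0,0],[0,0.003,0.37,0,0],[0,0.003,0.37,0,0]], force=20)

```text
time_s: 23.0
ee_pos: [528.5, -284.7, 58.7]
ee_rot: [179.9, -0.1, 17.0]
force: [-0.0, 0.1, 5.7]
gripper_width: 14.3
gripper_force: 20.0
```

Emit:
servo_tool(rows=[[0,0,-0.03,0,0],[0,0,-0.08,0,0],[0,0,-0.15,0,0],[0,0,-0.22,0,0],[0,0,-0.4,0,0],[0,0,-0.6,0,0],[0,0,-0.8,0,0],[0,0,-0.98,0,0],[0,0,-0.98,0,0]])

```text
time_s: 23.75
ee_pos: [530.7, -286.0, 262.7]
ee_rot: [179.3, -0.6, 17.0]
force: [0.4, -0.8, -0.8]
gripper_width: 14.2
gripper_force: 20.0
```

```bash
python3 - <<'E'
from h import *
shift([521,110.5,250],17)
E
```

```text
pos [ 530.7 -286.   262.7] rot [179.34  -0.62  17.02] F [ 0.4  -0.79 -0.76] t 23.75
shift/200 [ 0.5337 -1.9098  0.0637] turn/90 0.0002
```

Emit:
servo_tool(rows=[[0.05,-0.15,-0.05,0,0],[0.1,-0.33,-0.05,0,0],[0.15,-0.52,-0.05,0,0],[0.2,-0.7,-0.05,0,0],[0.25,-0.88,-0.05,0,0],[0.27,-0.97,-0.05,0,0]])

```text
time_s: 24.25
ee_pos: [521.4, -79.2, 263.4]
ee_rot: [-179.9, 0.0, 17.1]
force: [0.2, 0.1, -1.6]
gripper_width: 14.4
gripper_force: 20.0
```

Emit:
servo_tool(rows=[[0.05,-0.15,0,0,0],[0.1,-0.33,0,0,0],[0.15,-0.52,0,0,0],[0.2,-0.7,0,0,0],[0.25,-0.85,0,0,0],[0.264,-0.92,0,0,0],[0.264,-0.94,0,0,0],[0.264,-0.94,0,0,0],[0.264,-0.94,0,0,0],[0.264,-0.94,0,0,0]])

```text
time_s: 25.08
ee_pos: [518.0, 111.0, 263.4]
ee_rot: [180.0, 0.0, 16.9]
force: [0.2, -0.9, -0.0]
gripper_width: 14.0
gripper_force: 20.0
```

```bash
python3 - <<'E'
from h import *
shift([521,110.5,250],17)
s=state();P=s['ee_pos'];tip=P-[0,0,48.7]; print('tip',tip)
ims=[]
for n in ['scene','side']:
    C=cam(n); im=vision.grab_frame(n); np.save('j_%s.npy'%n,im)
    q=proj(C,[tip,[521,110.5,192]]); print(n,q.round(1).tolist())
    u,v=(q.mean(0)).astype(int); x0,y0=u-33,v-33; print(x0,y0); ims.append(cv2.resize(im[y0:y0+66,x0:x0+66],(400,400),interpolation=cv2.INTER_CUBIC))
save(np.hstack(ims),'j.png')
E
```

```text
pos [518.  111.  263.4] rot [1.7996e+02 2.0000e-02 1.6940e+01] F [ 0.19 -0.88 -0.02] t 25.08
shift/200 [0.0137 0.0065 0.067 ] turn/90 -0.0007
tip [518.00771894 110.95058765 214.69140227]
scene [[311.0, 110.8], [310.6, 119.5]]
277 82
side [[232.9, 129.3], [234.3, 137.4]]
200 100
```

View pics/j.png

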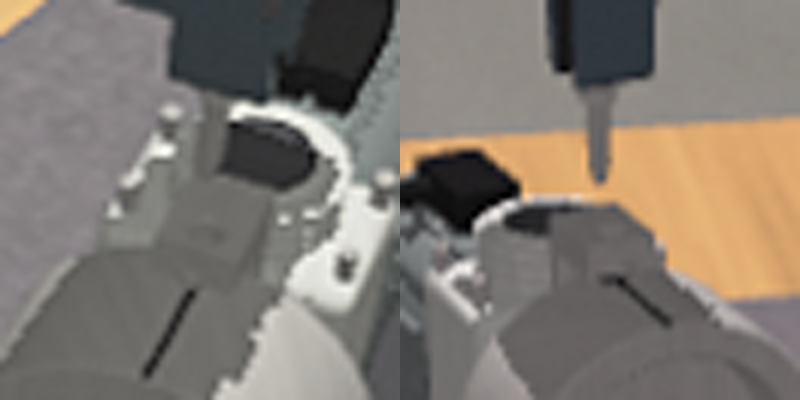

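Emit:
servo_tool(rows=[[0.018,0.007,0,0,0],[0.018,0.007,0.03,0,0],[0.018,0.007,0.06,0,0],[0.018,0.007,0.08,0,0],[0.018,0.007,0.09,0,0],[0.018,0.007,0.09,0,0],[0.018,0.007,0.09,0,0],[0.018,0.007,0.09,0,0]])

```text
time_s: 25.85
ee_pos: [522.1, 112.0, 245.6]
ee_rot: [180.0, -0.0, 17.0]
force: [-0.8, 0.4, -0.4]
gripper_width: 14.1
gripper_force: 20.0
```

Emit:
servo_tool(rows=[[0,0,0.01,0,0],[0,0,0.02,0,0],[0,0,0.03,0,0],[0,0,0.03,0,0],[0,0,0.03,0,0]])

```text
time_s: 26.27
ee_pos: [521.8, 111.9, 239.3]
ee_rot: [180.0, 0.0, 17.0]
force: [0.1, -0.3, -0.5]
gripper_width: 14.3
gripper_force: 20.0
```

Emit:
servo_tool(rows=[[0,0.003,0.01,0,0],[0,0.003,0.02,0,0],[0,0.003,0.02,0,0],[0,0.003,0.02,0,0]])

```text
time_s: 26.6
ee_pos: [522.0, 111.3, 235.2]
ee_rot: [180.0, 0.0, 17.0]
force: [0.3, -0.2, -0.7]
gripper_width: 14.4
gripper_force: 20.0
```

Emit:
servo_tool(rows=[[0,0,0.008,0,0],[0,0,0.015,0,0],[0,0,0.015,0,0],[0,0,0.015,0,0]])

```text
time_s: 26.93
ee_pos: [522.1, 111.3, 232.3]
ee_rot: [180.0, 0.0, 17.0]
force: [-0.5, 0.1, -0.4]
gripper_width: 14.2
gripper_force: 20.0
```

Emit:
servo_tool(rows=[[0,0,0.008,0,0],[0,0,0.015,0,0],[0,0,0.02,0,0],[0,0,0.02,0,0],[0,0,0.02,0,0]])

```text
time_s: 27.35
ee_pos: [522.1, 111.4, 228.3]
ee_rot: [180.0, 0.0, 17.0]
force: [-0.1, 0.4, -1.1]
gripper_width: 14.3
gripper_force: 20.0
```

Emit:
servo_tool(rows=[[0,0,0.01,0,0],[0,0,0.02,0,0],[0,0,0.025,0,0],[0,0,0.025,0,0],[0,0,0.025,0,0]])

```text
time_s: 27.77
ee_pos: [522.0, 111.4, 223.3]
ee_rot: [180.0, 0.0, 17.0]
force: [0.3, 0.8, -1.0]
gripper_width: 14.3
gripper_force: 20.0
```

Now crossing the rim surface, with the tip at about 174.6, in small steps.

Emit:
servo_tool(rows=[[0,0,0.005,0,0],[0,0,0.01,0,0],[0,0,0.015,0,0],[0,0,0.015,0,0],[0,0,0.015,0,0]])

```text
time_s: 28.18
ee_pos: [522.1, 111.4, 220.3]
ee_rot: [180.0, 0.0, 17.0]
force: [0.0, -0.7, -1.9]
gripper_width: 14.0
gripper_force: 20.0
```

Emit:
servo_tool(rows=[[0,0,0.005,0,0],[0,0,0.0075,0,0],[0,0,0.0075,0,0],[0,0,0.0075,0,0]])

```text
time_s: 28.52
ee_pos: [522.1, 111.4, 218.9]
ee_rot: [180.0, 0.0, 17.0]
force: [-0.4, -0.2, -1.2]
gripper_width: 14.7
gripper_force: 20.0
```

Emit:
servo_tool(rows=[[0,0,0.005,0,0],[0,0,0.0075,0,0],[0,0,0.0075,0,0],[0,0,0.0075,0,0]])

```text
time_s: 28.85
ee_pos: [522.1, 111.4, 217.4]
ee_rot: [180.0, 0.0, 17.0]
force: [0.5, -0.1, -1.3]
gripper_width: 14.4
gripper_force: 20.0
```

Emit:
servo_tool(rows=[[0,0,0.005,0,0],[0,0,0.01,0,0],[0,0,0.01,0,0],[0,0,0.01,0,0]])

```text
time_s: 29.18
ee_pos: [522.0, 111.3, 215.3]
ee_rot: [180.0, 0.0, 17.0]
force: [0.6, 0.5, -1.1]
gripper_width: 14.2
gripper_force: 20.0
```

Emit:
servo_tool(rows=[[0,0,0.005,0,0],[0,0,0.01,0,0],[0,0,0.015,0,0],[0,0,0.015,0,0]])

```text
time_s: 29.52
ee_pos: [522.0, 111.4, 212.2]
ee_rot: [180.0, 0.0, 17.0]
force: [0.1, -0.3, -1.6]
gripper_width: 14.4
gripper_force: 20.0
```

Emit:
servo_tool(rows=[[0,0,0.005,0,0],[0,0,0.01,0,0],[0,0,0.015,0,0],[0,0,0.015,0,0]])

```text
time_s: 29.85
ee_pos: [522.0, 111.4, 209.2]
ee_rot: [180.0, 0.0, 17.0]
force: [-0.2, 0.5, -0.4]
gripper_width: 14.6
gripper_force: 20.0
```

Emit:
servo_tool(rows=[[0,0,0.005,0,0],[0,0,0.01,0,0],[0,0,0.015,0,0],[0,0,0.015,0,0]])

```text
time_s: 30.18
ee_pos: [522.0, 111.3, 206.2]
ee_rot: [180.0, 0.0, 17.0]
force: [-0.2, -0.4, -0.6]
gripper_width: 14.2
gripper_force: 20.0
```

Emit:
servo_tool(rows=[[0,0,0.005,0,0],[0,0,0.01,0,0],[0,0,0.0125,0,0],[0,0,0.0125,0,0]])

```text
time_s: 30.52
ee_pos: [522.0, 111.4, 203.8]
ee_rot: [180.0, 0.0, 17.0]
force: [-0.5, 0.2, -1.1]
gripper_width: 14.5
gripper_force: 20.0
```

Emit:
servo_tool(rows=[[0,0,0.0025,0,0],[0,0,0.005,0,0],[0,0,0.005,0,0],[0,0,0.005,0,0]])

```text
time_s: 30.85
ee_pos: [522.1, 111.4, 202.9]
ee_rot: [180.0, 0.0, 17.0]
force: [-1.0, -0.0, -1.0]
gripper_width: 14.6
gripper_force: 20.0
```

Emit:
servo_tool(rows=[[0,0,0.0025,0,0],[0,0,0.005,0,0],[0,0,0.005,0,0],[0,0,0.005,0,0]])

```text
time_s: 31.18
ee_pos: [522.3, 111.4, 202.7]
ee_rot: [180.0, -0.1, 17.0]
force: [-1.7, 0.3, 6.8]
gripper_width: 14.3
gripper_force: 20.0
```

Emit:
servo_tool(rows=[[0,0,0.0025,0,0],[0,0,0.005,0,0],[0,0,0.005,0,0],[0,0,0.005,0,0]])

```text
time_s: 31.52
ee_pos: [522.3, 111.4, 202.6]
ee_rot: [180.0, -0.1, 17.0]
force: [-3.3, -0.1, 9.4]
gripper_width: 14.3
gripper_force: 20.0
```

The handle is seated on the bracket at exactly the predicted height. Releasing.

Emit:
servo_tool(rows=[[0,0,-0.006,0,0.4],[0,0,-0.006,0,0.4],[0,0,-0.006,0,0.4],[0,0,-0.006,0,0.4],[0,0,-0.006,0,0.4],[0,0,-0.006,0,0.4]], force=10)

```text
time_s: 32.02
ee_pos: [522.0, 111.4, 201.8]
ee_rot: [180.0, 0.0, 17.0]
force: [-0.1, 0.3, 1.2]
gripper_width: 36.3
gripper_force: 0.0
```

Emit:
servo_tool(rows=[[0,0,-0.05,0,0.4],[0,0,-0.12,0,0.4],[0,0,-0.25,0,0.4],[0,0,-0.4,0,0.4],[-0.1,0,-0.5,0,0.4],[-0.25,0,-0.5,0,0.4],[-0.4,0,-0.5,0,0.4],[-0.4,0,-0.5,0,0.4],[-0.4,0,-0.5,0,0.4],[-0.4,0,-0.5,0,0.4]])

```text
time_s: 32.85
ee_pos: [446.3, 88.1, 302.8]
ee_rot: [180.0, -0.1, 17.0]
force: [1.0, 0.9, -0.4]
gripper_width: 36.3
gripper_force: 0.0
```

```bash
python3 - <<'E'
from h import *
S=cam('scene'); im=vision.grab_frame('scene')
q=proj(S,[[521.5,110.8,228],[521.5,110.8,192]]).round(1); print(q.tolist(), state()['time_s'],state()['qvel'].round(1),state()['gripper_width'])
g=cv2.cvtColor(im,cv2.COLOR_RGB2GRAY); u,v=map(int,q[0]); print(g[v-6:v+22:2,u-9:u+10])
w=vision.grab_frame('wrist');W_=cam('wrist'); print(proj(W_,[[521.5,110.8,228]]))
np.save('fs.npy',im);np.save('fw.npy',w)
E
```

```text
[[313.0, 106.8], [310.8, 119.6]] 32.9 [ 0.   0.9  0.  -0.  -0.  -0.1] 36.500024290052174
[[192 206 181 136 117 135 183 196 221 235 234 237 234 227 225 229 231 231
  237]
 [ 88  86 105 170 224 230 227 228 225 217 150  46  55  73  74  73  72  70
   58]
 [ 85  87 193 231 223 221 223 195 127  99  98  81  80  84  85  85  84  85
   85]
 [235 232 226 224 225 207 191 204 205 205 209 205 152  88  83  86  87  88
   87]
 [222 219 227 170 139 147 165 204 208 205 208 209 159  88  82  86  87  87
   89]
 [215 155 198 241 175  65  86  93  94  92  94  89  83  79  79  83  84  85
   85]
 [181 101 144 193 163  81  68  69  72  79  62  47 169 201 161 143 127 113
   87]
 [ 96 118 182 194 127  64  68  66  63  59  63  80 168 203 197 197 201 193
  207]
 [147 176 209 155  68  82  90  74  63  68  60 147 196 198 195 199 176 112
   88]
 [208 195 204 153  65  80  91  77  70  76  88 169 202 196 201 179 115 151
  214]
 [197 202 206 158  91 103 107  99  97  91 152 195 199 201 181 121  82 110
  122]
 [ 87  98 142 131 103 125 115 126 140 179 203 198 201 179 120  84  98 116
  123]
 [ 98 101 100  98  94  93  92 103 140 172 183 194 179 121  87  90 101 111
  111]
 [ 98  96 109 137 123  93  96  98  98  98  95  93  83 111 113  91 199 241
  236]]
[[252.75562012 110.71017917]]
```

```bash
python3 - <<'E'
from h import *
print(job_done())
E
```

```text
the job is handed in; nothing more can be done
None
```

The job is handed in at about 33 s of the 72 s allowed. The timing hole is at the top, the locking pin is seated with its handle on the bracket, and the gripper is open and clear. The highest force I read on the wheel was about 10 N. The hand-in gave no verdict, and I did not re-image the other bench items afterwards.

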